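# Next tube from the angle rotor to the barcode reader

## Robot

A 6-joint arm with a two-finger parallel gripper is mounted at the origin on a cart in front of the work surface, level with it; the furniture and walls round the work are solid. World frame = base frame: x ahead of the robot, y to its left, z up, the work surface at z = 0. Lengths are in m, angles in rad, forces in N, time in s.
With the tool pointing down it reaches from about 0.425 to 0.95 m from the base axis. Payload 3.5 kg.
Tool frame: the origin (TCP) lies at the very end of the fingers, on their centre line; the grasp point (between the pads) lies 19 mm behind it; z points along the fingers, y is the line along which they close (so a half turn about z gives the same grasp; the last joint's range is limited). The gripper opens to 85 mm and grips with 20 to 120 N. Pads are 22 mm wide; open, the fingers measure 114 mm over their backs; the gripper's body (76 mm by 85 mm) begins 54 mm behind the grasp point. The pads swing forward as they close: fully open they stand 13 mm farther back than shut.
Start: joints at [-1.349, 0.286, 1.577, -0, 1.279, -0.15], TCP at [0.245, -0.629, 0.231] pointing down, gripper open.
Joint ranges: [-2.77, 2.77], [-0.9, 2.22], [0.21, 2.48], [-1.53, 4.67], [0.24, 2.81], [-2.84, 2.84]. Speed limits (rad/s): [2.79, 2.79, 3.14, 3.14, 3.14, 3.14].

## Interface

Orientations are given as a unit quaternion [x, y, z, w].
In Python, from plant import ctrl gives the robot as it stands.
- The arm moves only by the tool shift_gripper, called after ">>>" by a JSON object that holds its "name" and its "arguments". Schema: {"type":"object","properties":{"increments":{"type":"object","properties":{"rows":{"type":"array","items":{"type":"array","items":{"type":"number"},"minItems":7,"maxItems":7},"minItems":1,"maxItems":10}},"additionalProperties":false,"required":["rows"]},"clamp_n":{"type":"number"},"only":{"type":"string"},"quiet":{"type":"boolean"},"lines":{"type":"string"}},"required":["increments"],"additionalProperties":false}. increments is an object whose key "rows" holds a list of rows, 1 to 10 of them, each of 7 numbers: dx, dy, dz in m, then a rotation vector rx, ry, rz in rad, then the opening from 0.0 (shut) to 1.0 (fully open); each row is the pose to reach, as a shift and turn from the pose commanded when the call began, along the tool's axes at that moment; what a row does not reach only later rows make up. A row lasts 1/8 s, in which the tool goes at most 0.0625 m and 0.188 rad, less where a joint would pass 70% of its speed; a pose out of reach is approached as far as the arm can. The fingers move at their own pace and stop on an object; clamp_n is the grip in N (left out, the last holds). Time passes only in rows, so rows that do not move let the fingers close. The tool returns the time, the measured TCP pose, the force, the opening and the grip force at its end. only (a regular expression) keeps the lines of the reply that match it, lines (a string "A,B") keeps lines A to B, and quiet returns only ok. Input that does not fit is refused with a message, and nothing moves.
- ctrl.get_state(): the state, without advancing time (a new reading comes with each control period).
- ctrl.read_camera(name): name is "scene" or "top" or "wrist"; returns a dict with "pixels" (420x560x3 uint8, red, green, blue), "camera_matrix" (3x3 intrinsics, pixels), "xyz" and "orientation" of the camera in the world. Camera axes: x right, y down, z forward; pixel columns grow to the right and rows downward; lengths in m; the calibration is good to about 2 mm. A picture is of the moment at which its call begins. There is no depth.
- ctrl.sign_off(): hands the job in; it is judged then, once.
The state is a dict: "time": time; "qpos": joint angles; "dq": joint speeds; "joint_efforts": joint torques, N m; "eef_pos": TCP position; "tcp_rot": TCP orientation; "contact_force": force on the tool from outside, world axes, zero at the start; "wrist_torque": the same for the moment, N m; "opening": opening from 0.0 (shut) to 1.0 (fully open); "finger_force": force on a finger pad.
Only numpy, scipy, OpenCV 4.12 (cv2) and the standard library are available. Lean on these libraries where they do the work, as an engineer would, in place of code of your own. Each camera call takes 0.05 s, during which the arm holds its last target. There are 200 camera calls.

## Task

Bring the next spun tube to the barcode reader: first take the red-capped tube, which has been read, off the reader and stand it in the blue-grey tray; then draw the yellow-capped tube straight out of its leaning sleeve in the rotor, cap always uppermost, and stand it inside the ring marked on the reader with its barcode squarely facing the reader's window. Do not shift or lift the rotor or take out its other tubes, and leave the other things on the bench where they are.

Things in the scene. Friction and masses are not known exactly. Their poses are not given: they have to be found in the camera images.
- sample: The yellow-capped tube to be read: 50 ml self-standing plastic tube, flat foot, about 60 g. Origin: centre of its underside; z along its axis to the cap; x from the axis to the middle of the barcode. Barrel 29 mm in diameter up to 96 mm, yellow screw cap 34 mm in diameter from 96 to 115 mm. Starts in the rotor, leaning 22 degrees, cap towards the spindle, barcode side up.
- sample_barcode (a point): Middle of the sample tube's barcode (black bars on a white label), on the surface of the barrel, 14.5 mm from the axis, 58 mm above the underside. The label covers 26 to 90 mm of the height, about 55 degrees to either side of the tube's x.
- rotor: Four-place angle rotor of a centrifuge, dark blue-grey, 222 mm in diameter, 100 mm high, 2.6 kg, standing loose on a 12 mm thick rubber rest. Origin: centre of its underside; z up along the spindle, which a black knob tops (34 mm in diameter, top at 88 mm). Four aluminium sleeves lie towards its +x (holding the sample), +y (blue-capped tube), -x (empty) and -y (white-capped tube).
- sleeve_rim (a point): Centre of the mouth of the sample's sleeve: 58 mm from the spindle, 90 mm above the rotor's underside. The sleeve leans inwards, its axis 22 degrees from the spindle; it is 75 mm deep, its bore 1.2 mm wider than the barrel all round. Nothing locks the tube: its foot rests on the sleeve's floor and its top 40 mm (cap and 21 mm of barrel) stand out.
- tube_blue: A plastic tube of the same shape as the sample tube (29 mm barrel, 115 mm tall, 34 mm cap), blue cap, leaning in the rotor's +y sleeve. Origin: centre of its underside, z towards the cap. It stays there.
- tube_white: A plastic tube of the same shape as the sample tube (29 mm barrel, 115 mm tall, 34 mm cap), white cap, leaning in the rotor's -y sleeve. Origin: centre of its underside, z towards the cap. It stays there.
- tube_red: A plastic tube of the same shape as the sample tube (29 mm barrel, 115 mm tall, 34 mm cap), red cap, 60 g. Origin: centre of its underside, z towards the cap. It stands upright on the reader's ring mark at the start, turned anyhow.
- reader: Barcode reader, fixed: dark base plate 150 (x) by 90 (y) by 10 mm with a white reader head 44 by 72 mm at its +x end, 85 mm high over the bench. Origin: centre of the underside; z up; x points from the ring mark to the head. The dark window with its red line is the head's -x face, 30 mm on the +x side of the origin, and looks along -x over the ring mark.
- reader_mark (a point): Centre of the white ring (45 mm inside, 49 mm outside diameter, printed, flat) on the top of the reader's plate, 10 mm above the bench and 60 mm before the window.
- tray: Blue-grey open tray for tubes that have been read, fixed to the bench: 150 (x) by 110 (y) by 30 mm, walls and floor 4 mm thick. Origin: centre of its underside. A green-capped tube stands in its -x half; the +x half is free.
- tube_green: A plastic tube of the same shape as the sample tube (29 mm barrel, 115 mm tall, 34 mm cap), green cap, standing upright in the tray's -x half. Origin: centre of its underside, z towards the cap.
- amber_bottle: Brown bottle with a black cap, 74 mm in diameter, 160 mm tall. Origin: centre of its underside.
- tip_rack: Teal rack of yellow pipette tips, 84 (x) by 122 (y) mm, 133 mm tall, standing loose. Origin: centre of its underside.
- spray_bottle: Spray bottle, 54 (x) by 118 (y) mm, 259 mm tall, standing loose. Origin: centre of its underside.
- cup_red_lid: Sample cup with a red lid, 56 mm in diameter, 58 mm tall, standing loose. Origin: centre of its underside.
- cup_yellow_lid: Sample cup with a yellow lid, 56 mm in diameter, 58 mm tall, standing loose. Origin: centre of its underside.
- dish: Round culture dish, 94 mm in diameter, 16 mm tall, lying loose. Origin: centre of its underside.

How it is judged:
On the way, in this order (a step that is already met when the one before it is completed fails the run):
1. the red-capped tube stands in the tray, let go (x of tube_red in the frame of tray between -0.06 and 0.06 m and y of tube_red in the frame of tray between -0.042 and 0.042 m and z of tube_red in the frame of tray between 0.001 and 0.008 m and angle between tube_red's own z axis and vertical below 0.1 rad and contact force between tube_red and the fingers below 0.05 N and linear speed of tube_red below 0.02 m/s), for 0.2 s.
2. the yellow-capped tube is drawn out of its sleeve, clear above the rotor (z of sample in the frame of rotor above 0.09 m and angle between sample's own z axis and vertical below 0.8 rad), for 0.1 s.
At the end, for the whole second after the job is handed in: The yellow-capped tube stands upright (within 3.4 degrees) on the reader's plate, its axis within 8 mm of the ring's centre (inside the ring), its barcode turned to the window within 14 degrees; the red-capped tube stands upright in the tray and the green-capped one still stands there; all at rest (horizontal distance between sample and reader_mark below 0.008 m and angle between sample's own z axis and vertical below 0.06 rad and z of sample in the frame of reader between 0.006 and 0.013 m and angle between the x axis of sample and the x axis of reader, either way round below 0.25 rad and x of sample_barcode in the frame of reader above -0.03 m and linear speed of each of sample, tube_red below 0.01 m/s and x of tube_red in the frame of tray between -0.06 and 0.06 m and y of tube_red in the frame of tray between -0.042 and 0.042 m and z of tube_red in the frame of tray between 0.001 and 0.008 m and angle between each of tube_red, tube_green's own z axis and vertical below 0.1 rad and horizontal distance between tube_green and tray below 0.075 m); the robot touches nothing.
It fails at once if the rotor is shifted by more than 12 mm, lifted or tipped (distance of rotor from where it was at the start of the episode above 0.012 m or angle between rotor's own z axis and vertical above 0.08 rad).
It fails at once if the blue-capped or white-capped tube is moved more than 30 mm from its place (distance of any of tube_blue, tube_white from where it was at the start of the episode above 0.03 m).
It fails at once if the yellow-capped tube is laid over (more than 57 degrees from upright) (angle between sample's own z axis and vertical above 1 rad).
It fails at once if the red-capped tube is laid over (angle between tube_red's own z axis and vertical above 1 rad).
It fails at once if another thing on the bench is pushed more than 30 mm or knocked over (distance of any of tip_rack, spray_bottle, cup_red_lid, cup_yellow_lid, dish from where it was at the start of the episode above 0.03 m or angle between any of tip_rack, spray_bottle, cup_red_lid, cup_yellow_lid, dish's own z axis and vertical above 0.5 rad).
It also fails if it takes over 72 s, if anything falls off the work surface, if the arm or the gripper's body presses on something with over 40 N, if the wrist force passes 120 N, or if a joint passes its speed limit or range.

## Working session

There is one attempt and no reset: what is moved stays moved. The work goes in short steps, Python scripts to look and compute and a tool call to move; the robot and the scene stay as the last step left them, time stands still between calls to the robot, and variables do not carry over. Pictures are saved under pics/ and viewed, at most 13 in all, crops included, and the job is handed in when it is done.

```bash
ls; mkdir -p pics
```

Create h.py:
```python
import numpy as np,cv2,json
from scipy.spatial.transform import Rotation as R
from plant import ctrl
def cam(n,f=None):
    c=ctrl.read_camera(n); c={k:np.array(v) for k,v in c.items()}
    if f: cv2.imwrite('pics/'+f,c['pixels'][:,:,::-1])
    return c
def ray(c,u,v):
    d=R.from_quat(c['orientation']).apply(np.linalg.inv(c['camera_matrix'])@[u,v,1.]); return c['xyz'],d
def plane(c,u,v,z):
    o,d=ray(c,u,v); return o+d*(z-o[2])/d[2]
def tri(c1,p1,c2,p2):
    A=[];b=[]
    for c,p in((c1,p1),(c2,p2)):
        o,d=ray(c,*p); d=d/np.linalg.norm(d); M=np.eye(3)-np.outer(d,d);A.append(M);b.append(M@o)
    return np.linalg.lstsq(np.vstack(A),np.hstack(b),rcond=None)[0]
def proj(c,P):
    q=c['camera_matrix']@R.from_quat(c['orientation']).inv().apply(np.array(P)-c['xyz']); return q[:2]/q[2]
def blobs(c,lo,hi,amin=60):
    h=cv2.cvtColor(c['pixels'],cv2.COLOR_RGB2HSV); m=cv2.inRange(h,np.array(lo),np.array(hi))
    n,l,s,ce=cv2.connectedComponentsWithStats(m); return [(ce[i].round(1).tolist(),s[i].tolist()) for i in range(1,n) if s[i][4]>=amin]
```

Run:
```python
from h import *
for n in('top','scene'):
    c=cam(n,n+'0.png');print(n,c['xyz'],R.from_quat(c['orientation']).as_matrix().round(3).tolist(),c['camera_matrix'].tolist())
```

```text
pics
plant.py
top [0.25894628 0.05774191 1.44975251] [[0.026, -0.983, 0.18], [-0.999, -0.029, -0.015], [0.02, -0.179, -0.984]] [[442.06421988898387, 0.0, 276.53629160772743], [0.0, 442.06421988898387, 207.71078117676788], [0.0, 0.0, 1.0]]
scene [-0.48506484 -0.57151193  0.63462457] [[0.53, -0.354, 0.77], [-0.848, -0.236, 0.475], [0.014, -0.905, -0.426]] [[478.01777322403547, 0.0, 274.95946161567997], [0.0, 478.01777322403547, 211.0394118087025], [0.0, 0.0, 1.0]]
```

View pics/top0.png

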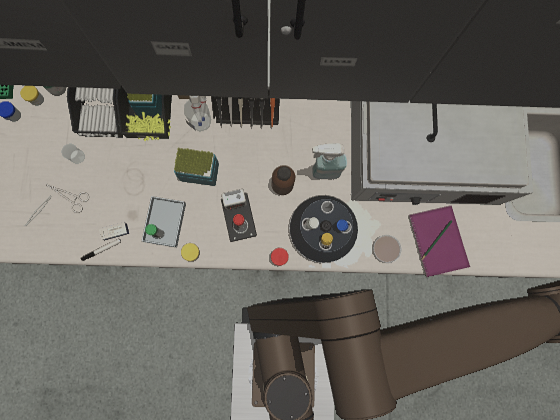

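View pics/scene0.png

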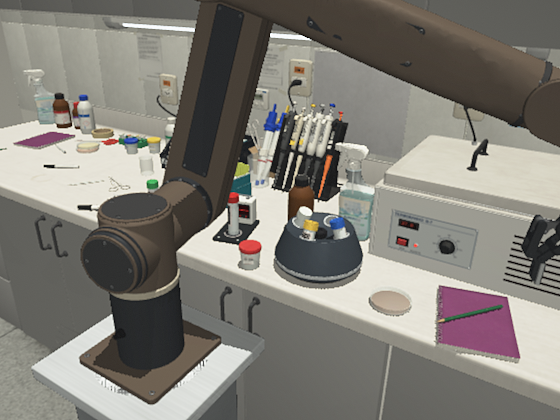

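The top view shows the reader with the red cap near (238,220), the tray at (164,222) with the green cap at (151,231), and the rotor at (323,229). The yellow cap is at (327,238), on the robot's side. In the scene view, red is at (233,200) and yellow at (310,227).

Run:
```python
from h import *
t=cam('top');s=cam('scene')
for n,lo,hi in(('red',(0,150,90),(6,255,255)),('red2',(172,130,90),(180,255,255)),('yel',(17,140,120),(32,255,255)),('green',(60,120,60),(85,255,255)),('blue',(105,150,90),(125,255,255))):
    print(n,'T',blobs(t,lo,hi,25),'\n   S',blobs(s,lo,hi,25))
a=cv2.resize(t['pixels'][170:275,130:275,::-1],None,fx=5.5,fy=5.5,interpolation=cv2.INTER_CUBIC);cv2.imwrite('pics/a.png',a[:598,:798])
b=cv2.resize(t['pixels'][185:275,280:370,::-1],None,fx=6.5,fy=6.5,interpolation=cv2.INTER_CUBIC);cv2.imwrite('pics/b.png',b)
```

```text
red T [([238.1, 219.2], [233, 214, 11, 11, 94]), ([279.1, 256.4], [271, 249, 17, 16, 219])] 
   S [([60.5, 111.2], [54, 110, 14, 3, 28]), ([109.9, 141.3], [102, 139, 16, 6, 59]), ([233.0, 197.6], [228, 192, 11, 11, 95]), ([401.2, 241.4], [397, 238, 9, 8, 49]), ([249.3, 246.4], [239, 240, 22, 14, 257])]
red2 T [] 
   S []
yel T [([28.5, 92.6], [21, 86, 16, 15, 193]), ([326.9, 238.1], [322, 233, 11, 12, 97])] 
   S [([153.0, 140.0], [147, 137, 13, 6, 60]), ([310.7, 225.0], [304, 220, 14, 11, 121])]
green T [([4.3, 90.2], [0, 85, 9, 11, 69]), ([150.3, 229.4], [146, 225, 10, 10, 70])] 
   S [([121.4, 141.1], [119, 139, 6, 6, 25]), ([141.8, 143.1], [138, 139, 10, 9, 64]), ([152.0, 183.7], [147, 180, 11, 9, 85]), ([472.6, 312.6], [445, 305, 57, 16, 121])]
blue T [([5.6, 108.9], [0, 102, 13, 15, 171]), ([341.9, 224.8], [337, 220, 11, 11, 93])] 
   S [([83.0, 97.1], [80, 95, 7, 5, 33]), ([273.2, 120.9], [264, 104, 22, 28, 241]), ([130.3, 140.4], [124, 138, 14, 6, 67]), ([337.0, 222.9], [330, 217, 15, 12, 133])]
```

View pics/a.png

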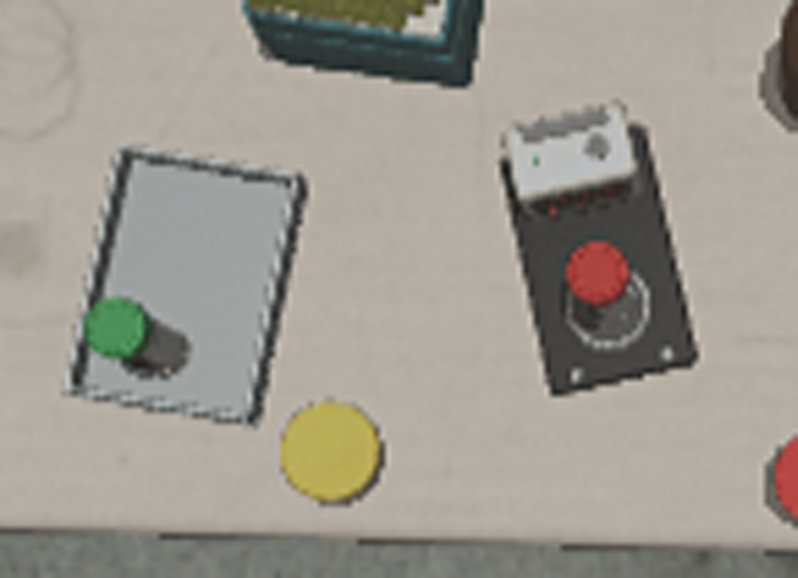

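View pics/b.png

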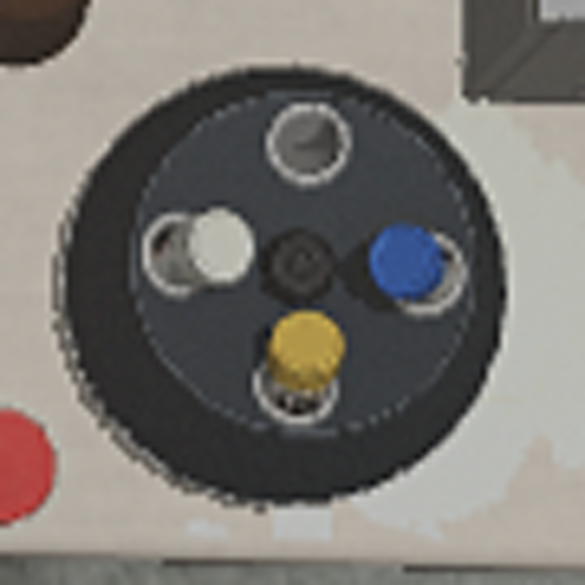

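The tray's corners in crop a are (122,152), (304,180), (258,422) and (70,390), and the ring is at (608,308) with the window at about (590,200). In crop b the knob is at (300,265), the empty sleeve at (309,144), the yellow cap's top at (308,343) and its sleeve mouth at about (297,382).

Run:
```python
from h import *
t=cam('top');s=cam('scene')
A=lambda x,y:(x/5.5+130-.4,y/5.5+170-.4); B=lambda x,y:(x/6.5+280-.4,y/6.5+185-.4)
pr=lambda n,p:print(n,np.round(p,4))
pr('redcap',tri(t,(238.1,219.2),s,(233,197.6)))
pr('yelcap',tri(t,(326.9,238.1),s,(310.7,225)))
pr('grcap',tri(t,(150.3,229.4),s,(152,183.7)))
for q in((122,152),(304,180),(258,422),(70,390)): pr('tray',plane(t,*A(*q),.03))
pr('ring',plane(t,*A(608,308),.01))
for q in((556,394),(695,360),(505,170),(640,130)): pr('plate',plane(t,*A(*q),.01))
pr('winedge',plane(t,*A(525,203),.085));pr('winedge',plane(t,*A(634,180),.085))
pr('knob',plane(t,*B(300,265),.10));pr('empty',plane(t,*B(309,144),.102));pr('samp',plane(t,*B(297,382),.102))
pr('white',plane(t,*B(182,255),.102));pr('blue',plane(t,*B(429,272),.102))
pr('captop',plane(t,*B(308,340),.137))
st=ctrl.get_state();print(st['eef_pos'],st['tcp_rot'],R.from_quat(st['tcp_rot']).as_matrix().round(3).tolist(),st['opening'])
w=cam('wrist');print(w['xyz'],R.from_quat(w['orientation']).as_matrix().round(3).tolist(),w['camera_matrix'][0])
```

```text
redcap [0.4652 0.1515 0.1139]
yelcap [ 0.4121 -0.1171  0.1285]
grcap [0.4273 0.4172 0.1075]
tray [0.5408 0.4432 0.03  ]
tray [0.5272 0.3347 0.03  ]
tray [0.3832 0.3523 0.03  ]
tray [0.3988 0.4625 0.03  ]
ring [0.4587 0.1532 0.01  ]
plate [0.4064 0.1818 0.01  ]
plate [0.429  0.1002 0.01  ]
plate [0.5407 0.2185 0.01  ]
plate [0.5678 0.1383 0.01  ]
winedge [0.5072 0.1978 0.085 ]
winedge [0.5224 0.1364 0.085 ]
knob [ 0.4545 -0.1167  0.1   ]
empty [ 0.5127 -0.1204  0.102 ]
samp [ 0.3985 -0.1154  0.102 ]
white [ 0.4574 -0.0603  0.102 ]
blue [ 0.4526 -0.1778  0.102 ]
captop [ 0.4144 -0.1158  0.137 ]
[ 0.24518098 -0.62864792  0.23084209] [ 9.82768345e-01  1.84841030e-01 -3.40279833e-05 -4.14432592e-04] [[0.932, 0.363, -0.0], [0.363, -0.932, 0.001], [0.0, -0.001, -1.0]] 0.9997107296291484
[ 0.3192855  -0.59907981  0.37504502] [[0.364, -0.884, -0.293], [-0.931, -0.346, -0.114], [-0.001, 0.315, -0.949]] [374.83498762   0.         279.24288456]
```

Add to h.py:
```python
def tool(yaw,lean=0,az=0):
    "tool-down with x at yaw (deg), then tilted so that its back leans by lean towards azimuth az"
    r=R.from_matrix(np.column_stack([[np.cos(np.radians(yaw)),np.sin(np.radians(yaw)),0],[np.sin(np.radians(yaw)),-np.cos(np.radians(yaw)),0],[0,0,-1]]))
    a=np.radians(az); return R.from_rotvec(np.radians(lean)*np.array([-np.sin(a),np.cos(a),0]))*r
def rel(p,r):
    s=ctrl.get_state(); q=R.from_quat(s['tcp_rot'])
    print('d',q.inv().apply(np.array(p)-s['eef_pos']).round(4),'rv',(q.inv()*r).as_rotvec().round(4),'t',round(s['time'],2),'q',np.round(s['qpos'],2))
```

```text
(no output)
```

>>> {"name": "shift_gripper", "arguments": {"increments": {"rows": [[0.31, -0.286, -0.03, 0, 0, -0.188, 1], [0.31, -0.286, -0.03, 0, 0, -0.376, 1], [0.31, -0.286, -0.03, 0, 0, -0.564, 1], [0.31, -0.286, -0.03, 0, 0, -0.752, 1], [0.31, -0.286, -0.03, 0, 0, -0.94, 1], [0.31, -0.286, -0.03, 0, 0, -1.128, 1], [0.31, -0.286, -0.03, 0, 0, -1.316, 1], [0.31, -0.286, -0.03, 0, 0, -1.4, 1], [0.31, -0.286, -0.03, 0, 0, -1.4, 1]]}, "clamp_n": 40}}

```text
time: 1.48
eef_pos: [0.4304, -0.2492, 0.2616]
tcp_rot: [0.632, 0.775, -0.0, 0.0]
contact_force: [0.5, -1.2, 0.7]
opening: 1.001
finger_force: 0.0
```

```bash
python3 -c "
from h import *
rel([.462,.153,.23],tool(180))"
```

```text
d [0.3878 0.1114 0.0314] rv [-2.0000e-04  6.0000e-04 -1.3695e+00] t 1.48 q [-0.73 -0.14  1.97 -0.    1.31 -0.93]
```

>>> {"name": "shift_gripper", "arguments": {"increments": {"rows": [[0.388, 0.111, 0.03, 0, 0, -0.188, 1], [0.388, 0.111, 0.03, 0, 0, -0.376, 1], [0.388, 0.111, 0.03, 0, 0, -0.564, 1], [0.388, 0.111, 0.03, 0, 0, -0.752, 1], [0.388, 0.111, 0.03, 0, 0, -0.94, 1], [0.388, 0.111, 0.03, 0, 0, -1.128, 1], [0.388, 0.111, 0.03, 0, 0, -1.316, 1], [0.388, 0.111, 0.03, 0, 0, -1.37, 1], [0.388, 0.111, 0.03, 0, 0, -1.37, 1]]}}}

```text
time: 2.6
eef_pos: [0.4616, 0.1524, 0.2312]
tcp_rot: [0.001, 1.0, -0.0, -0.0]
contact_force: [-0.2, 0.2, 0.3]
opening: 0.997
finger_force: 0.0
```

Run:
```python
from h import *
w=cam('wrist','w1.png');t=cam('top');s=cam('scene')
print(proj(w,[.465,.1515,.12]),w['xyz'])
for k in('W',w),('T',t),('S',s): print(k[0],blobs(k[1],(0,150,70),(6,255,255),50))
rel([.462,.153,.1],tool(180))
```

```text
[277.62133452 206.04275539] [0.3797504  0.15290154 0.37537364]
W [([114.4, 52.4], [79, 15, 72, 76, 4223]), ([278.3, 205.1], [255, 182, 47, 46, 1632]), ([296.5, 237.5], [270, 231, 53, 14, 96])]
T [([279.0, 256.4], [271, 248, 17, 17, 225])]
S [([109.9, 141.3], [102, 139, 16, 6, 59]), ([232.2, 197.6], [227, 193, 12, 10, 105]), ([401.1, 241.4], [397, 238, 9, 8, 51]), ([249.4, 246.4], [239, 240, 22, 14, 258])]
d [-0.0003  0.0011  0.1313] rv [-0.     -0.     -0.0026] t 2.75 q [ 0.11 -0.14  2.03 -0.    1.25 -1.46]
```

View pics/w1.png

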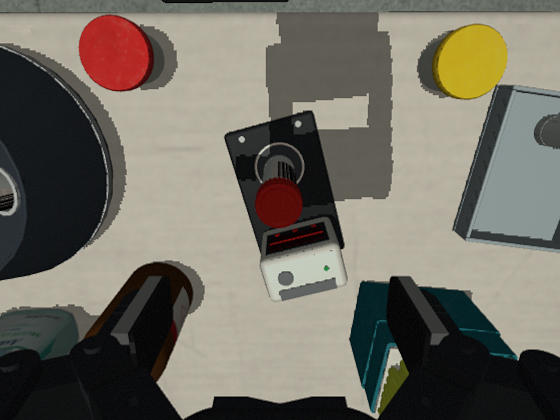

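The wrist view shows the red cap at (278,205), the ring at about (279,166), and the red window line at (297,237). The head lies behind the cap, and the cap sits between the fingers.

Run:
```python
from h import *
w=cam('wrist')
print('far edge',plane(w,278.3,228.5,.125),'L',plane(w,254.7,203,.125),'Rt',plane(w,302,203,.125))
h=cv2.cvtColor(w['pixels'],cv2.COLOR_RGB2GRAY)
m=((h>110)*255).astype(np.uint8);m[:130]=0;m[200:]=0;m[:,:250]=0;m[:,308:]=0
ys,xs=np.where(m>0);k=(ys<180);pts=np.column_stack([xs,ys])[k]
# convert white ring pixels to plane and fit circle
P=np.array([plane(w,x,y,.01) for x,y in pts]);d=np.hypot(P[:,0]-.459,P[:,1]-.153);P=P[(d>.018)&(d<.03)]
A=np.column_stack([2*P[:,:2],np.ones(len(P))]);c=np.linalg.lstsq(A,(P[:,:2]**2).sum(1),rcond=None)[0]
print('ring',c[:2],np.sqrt(c[2]+c[0]**2+c[1]**2),len(P))
for q in((226,136),(313,112),(343,246)): print('plate',plane(w,*q,.01).round(4))
print('win',plane(w,262,243,.085),plane(w,331,222,.085))
```

```text
far edge [0.48053007 0.15147446 0.125     ] L [0.46122718 0.13493136 0.125     ] Rt [0.46127308 0.1681765  0.125     ]
ring [0.46060825 0.15233365] 0.023521924653446404 72
plate [0.4304 0.1006 0.01  ]
plate [0.4079 0.1843 0.01  ]
plate [0.5469 0.2199 0.01  ]
win [0.5097796  0.13752045 0.085     ] [0.49088313 0.19501784 0.085     ]
```

>>> {"name": "shift_gripper", "arguments": {"increments": {"rows": [[-0.0015, -0.001, 0.05, 0, 0, 0, 1], [-0.0015, -0.001, 0.1, 0, 0, 0, 1], [-0.0015, -0.001, 0.135, 0, 0, 0, 1], [-0.0015, -0.001, 0.135, 0, 0, 0, 0.4], [-0.0015, -0.001, 0.135, 0, 0, 0, 0], [-0.0015, -0.001, 0.135, 0, 0, 0, 0], [-0.0015, -0.001, 0.135, 0, 0, 0, 0], [-0.0015, -0.001, 0.135, 0, 0, 0, 0]]}, "clamp_n": 30}}

```text
time: 3.8
eef_pos: [0.4649, 0.1518, 0.0988]
tcp_rot: [-0.0, 1.0, 0.0, 0.002]
contact_force: [0.1, 0.1, 6.3]
opening: 0.382
finger_force: 30.2
```

>>> {"name": "shift_gripper", "arguments": {"increments": {"rows": [[0, 0, -0.05, 0, 0, 0, 0], [0, 0, -0.1, 0, 0, 0, 0], [0, 0.06, -0.1, 0, 0, 0, 0], [-0.01, 0.12, -0.1, 0, 0, 0, 0], [-0.034, 0.18, -0.1, 0, 0, 0, 0], [-0.034, 0.231, -0.1, 0, 0, 0, 0], [-0.034, 0.231, -0.1, 0, 0, 0, 0], [-0.034, 0.231, -0.06, 0, 0, 0, 0], [-0.034, 0.231, -0.06, 0, 0, 0, 0]]}}}

```text
time: 4.92
eef_pos: [0.4943, 0.3805, 0.1523]
tcp_rot: [0.0, 1.0, -0.002, -0.004]
contact_force: [-0.7, -0.8, -0.6]
opening: 0.381
finger_force: 30.3
```

Run:
```python
from h import *
w=cam('wrist','w2.png');s=cam('scene');t=cam('top')
print(R.from_quat(ctrl.get_state()['tcp_rot']).as_matrix().round(3).tolist())
```

```text
[[-1.0, 0.001, 0.001], [0.001, 1.0, 0.001], [-0.001, 0.001, -1.0]]
```

View pics/w2.png

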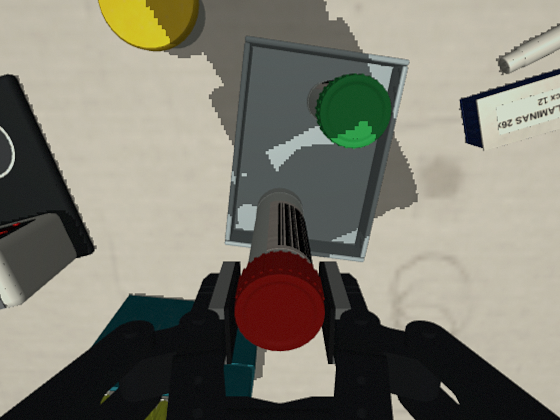

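The wrist view shows the red tube held upright over the tray's free half. The tray's rim corners are (248,38), (408,62), (365,260) and (227,243), and green is at (353,110).

Run:
```python
from h import *
w=cam('wrist')
P=np.array([plane(w,*q,.03) for q in((248,38),(408,62),(365,260),(227,243))]);print(P.round(4),P.mean(0))
rel([.499,.383,.0928],tool(180))
```

```text
[[0.3887 0.3617 0.03  ]
 [0.4036 0.4699 0.03  ]
 [0.5524 0.4515 0.03  ]
 [0.5376 0.3413 0.03  ]] [0.47057933 0.40610608 0.03      ]
d [-0.001   0.0005  0.0655] rv [ 0.0012  0.0025 -0.0005] t 5.12 q [ 0.49  0.25  1.76 -0.    1.13 -1.08]
```

>>> {"name": "shift_gripper", "arguments": {"increments": {"rows": [[-0.006, 0.005, 0.03, 0, 0, 0, 0], [-0.006, 0.005, 0.055, 0, 0, 0, 0], [-0.006, 0.005, 0.06, 0, 0, 0, 0], [-0.006, 0.005, 0.063, 0, 0, 0, 0], [-0.006, 0.005, 0.063, 0, 0, 0, 0], [-0.006, 0.005, 0.063, 0, 0, 0, 0]]}}}

```text
time: 5.88
eef_pos: [0.5036, 0.3879, 0.0947]
tcp_rot: [-0.0, 1.0, 0.001, 0.001]
contact_force: [-0.6, -0.6, 0.2]
opening: 0.387
finger_force: 30.3
```

>>> {"name": "shift_gripper", "arguments": {"increments": {"rows": [[0, 0, 0.001, 0, 0, 0, 0], [0, 0, 0.002, 0, 0, 0, 0], [0, 0, 0.003, 0, 0, 0, 0], [0, 0, 0.003, 0, 0, 0, 0]]}}}

```text
time: 6.38
eef_pos: [0.5041, 0.3881, 0.0929]
tcp_rot: [-0.0, 1.0, 0.0, 0.001]
contact_force: [-0.6, -1.0, 7.5]
opening: 0.388
finger_force: 31.0
```

>>> {"name": "shift_gripper", "arguments": {"increments": {"rows": [[0, 0, 0, 0, 0, 0, 0.7], [0, 0, 0, 0, 0, 0, 0.8], [0, 0, 0, 0, 0, 0, 0.8], [0, 0, 0, 0, 0, 0, 0.8], [0, 0, -0.05, 0, 0, 0, 0.8], [0, 0, -0.1, 0, 0, 0, 0.8], [0, 0, -0.13, 0, 0, 0, 0.8], [0, 0, -0.13, 0, 0, 0, 0.8]]}}}

```text
time: 7.38
eef_pos: [0.5045, 0.3885, 0.2242]
tcp_rot: [-0.0, 1.0, 0.002, 0.003]
contact_force: [0.0, 0.5, -0.8]
opening: 0.801
finger_force: 0.0
```

Run:
```python
from h import *
w=cam('wrist','w3.png');t=cam('top');s=cam('scene')
print(proj(w,[.5036,.388,.119]),blobs(w,(0,150,50),(6,255,255),50))
print('S red',blobs(s,(0,150,50),(6,255,255),50),proj(s,[.5036,.388,.115]))
# approach to sample: axis from rotor
st=ctrl.get_state();print(st['eef_pos'],st['time'])
```

```text
[277.55168614 201.96119549] [([278.4, 197.7], [255, 172, 48, 51, 1854]), ([35.2, 190.2], [23, 187, 25, 8, 50])]
S red [([109.9, 141.3], [102, 139, 16, 6, 59]), ([177.3, 177.6], [172, 174, 11, 8, 75]), ([401.1, 241.4], [397, 238, 9, 8, 52]), ([249.4, 246.4], [239, 240, 22, 14, 257])] [176.47668536 175.53637814]
[0.50200288 0.38707785 0.21814101] 7.525
```

Run:
```python
from h import *
rel([.436,-.116,.205],tool(177.7,22,-2.3))
```

```text
d [ 0.0661 -0.503   0.0141] rv [-0.0094  0.3809  0.0395] t 7.53 q [ 0.5   0.21  1.69  0.    1.24 -1.07]
```

>>> {"name": "shift_gripper", "arguments": {"increments": {"rows": [[0.066, -0.503, -0.01, 0, 0, 0, 0.8], [0.066, -0.503, -0.01, 0, 0, 0, 0.8], [0.066, -0.503, 0, 0, 0, 0, 0.8], [0.066, -0.503, 0, 0, 0, 0, 0.8], [0.066, -0.503, 0, 0, 0.1, 0, 0.8], [0.066, -0.503, 0, 0, 0.2, 0.02, 0.8], [0.066, -0.503, 0.01, -0.005, 0.3, 0.03, 0.8], [0.066, -0.503, 0.014, -0.009, 0.381, 0.04, 0.8], [0.066, -0.503, 0.014, -0.009, 0.381, 0.04, 0.8], [0.066, -0.503, 0.014, -0.009, 0.381, 0.04, 0.8]]}}}

```text
time: 8.78
eef_pos: [0.4362, -0.1151, 0.2047]
tcp_rot: [0.02, 0.981, 0.006, -0.191]
contact_force: [-0.9, 0.2, 0.4]
opening: 0.798
finger_force: 0.0
```

Run:
```python
from h import *
w=cam('wrist','w4.png');print(w['xyz'])
u=np.array([.3743,-.015,.927]);rim=np.array([.3975,-.115,.102])
for k in(0,.03,.04): print(k,proj(w,rim+k*u))
print(blobs(w,(17,140,60),(32,255,255),200))
rel(rim+.1*u,tool(177.7,22,-2.3))
```

```text
[ 0.41353243 -0.11435498  0.36875891]
0 [276.44078651 206.56245471]
0.03 [276.2348473  221.56142399]
0.04 [276.15483179 227.38911536]
[([276.0, 224.5], [249, 195, 55, 59, 2567])]
d [-0.0026 -0.0021  0.0104] rv [0.0026 0.0012 0.0007] t 8.82 q [-0.41  0.04  1.94 -0.13  1.52 -1.91]
```

View pics/w4.png

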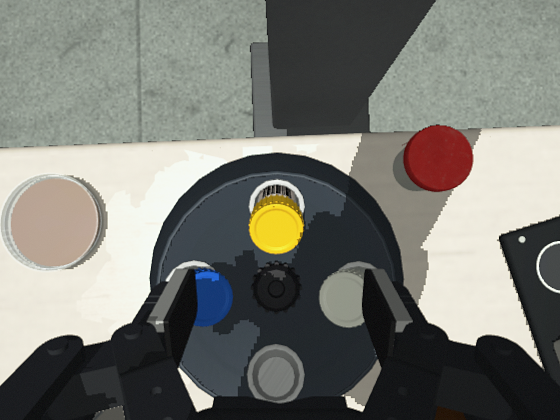

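The wrist view shows the yellow cap's disc at about (276,228), its sleeve mouth near (276,205), the knob at (277,287), blue at (208,297) and white at (347,297). All of this agrees with the prediction, so I descend along the tube's axis.

>>> {"name": "shift_gripper", "arguments": {"increments": {"rows": [[-0.003, -0.002, 0.01, 0.002, 0, 0, 0.65], [-0.003, -0.002, 0.04, 0.002, 0, 0, 0.65], [-0.003, -0.002, 0.07, 0.002, 0, 0, 0.65], [-0.003, -0.002, 0.09, 0.002, 0, 0, 0.65], [-0.003, -0.002, 0.098, 0.002, 0, 0, 0.65], [-0.003, -0.002, 0.098, 0.002, 0, 0, 0.65]]}}}

```text
time: 9.57
eef_pos: [0.4032, -0.1153, 0.1141]
tcp_rot: [0.019, 0.982, 0.003, -0.19]
contact_force: [0.2, 0.2, 0.9]
opening: 0.651
finger_force: 0.0
```

Run:
```python
from h import *
w=cam('wrist','w5.png')
u=np.array([.3743,-.015,.927]);rim=np.array([.3975,-.115,.102])
print([proj(w,rim+k*u) for k in(0,.04)],blobs(w,(17,140,40),(32,255,255),200))
rel(rim+.012*u,tool(177.7,22,-2.3))
```

```text
[array([278.83932138, 265.43765561]), array([278.53512928, 316.94962809])] [([278.4, 308.0], [232, 257, 93, 101, 7402])]
d [0.0011 0.0004 0.0021] rv [-0.0014  0.0039  0.0009] t 9.62 q [-0.43  0.08  2.08 -0.15  1.34 -1.91]
```

View pics/w5.png

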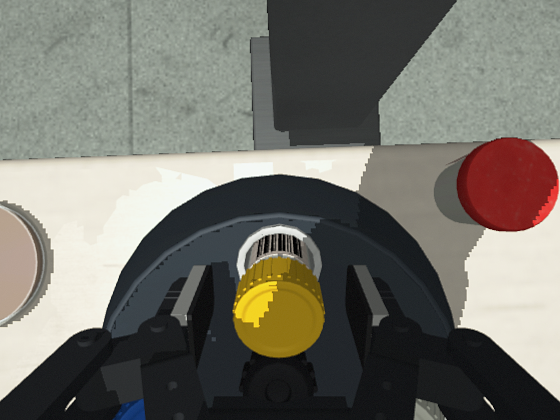

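The fingers straddle the yellow cap evenly (fingers at 197 and 362, cap at 279), and the barcode is centred at about 279. I close and check before drawing the tube.

>>> {"name": "shift_gripper", "arguments": {"increments": {"rows": [[0, 0, 0, 0, 0, 0, 0.4], [0, 0, 0, 0, 0, 0, 0], [0, 0, 0, 0, 0, 0, 0], [0, 0, 0, 0, 0, 0, 0], [0, 0, 0, 0, 0, 0, 0]]}, "clamp_n": 40}}

```text
time: 10.25
eef_pos: [0.4043, -0.1162, 0.1153]
tcp_rot: [0.02, 0.982, 0.003, -0.188]
contact_force: [3.2, 0.0, 5.8]
opening: 0.385
finger_force: 39.9
```

>>> {"name": "shift_gripper", "arguments": {"increments": {"rows": [[0, 0, -0.008, 0, 0, 0, 0], [0, 0, -0.016, 0, 0, 0, 0], [0, 0, -0.024, 0, 0, 0, 0], [0, 0, -0.034, 0, 0, 0, 0], [0, 0, -0.034, 0, 0, 0, 0]]}}}

```text
time: 10.88
eef_pos: [0.4168, -0.1167, 0.1468]
tcp_rot: [0.02, 0.982, 0.003, -0.188]
contact_force: [0.0, -0.1, 0.4]
opening: 0.382
finger_force: 39.8
```

>>> {"name": "shift_gripper", "arguments": {"increments": {"rows": [[0, 0, -0.015, 0, 0, 0, 0], [0, 0, -0.03, 0, 0, 0, 0], [0, 0, -0.045, 0, 0, 0, 0], [0, 0, -0.06, 0, 0, 0, 0], [0, 0, -0.075, 0, 0, 0, 0], [0, 0, -0.09, 0, 0, 0, 0], [0, 0, -0.11, 0, 0, 0, 0], [0, 0, -0.13, 0, 0, 0, 0], [0, 0, -0.13, 0, 0, 0, 0]]}}}

```text
time: 12.0
eef_pos: [0.4657, -0.1187, 0.2688]
tcp_rot: [0.02, 0.982, 0.003, -0.187]
contact_force: [0.8, -0.6, -0.6]
opening: 0.38
finger_force: 39.7
```

Run:
```python
from h import *
w=cam('wrist','w6.png')
# yaw change 177.7 -> 15+180-180 : barcode az 177.7 must become 14.8 => tool yaw 14.8, upright
rel([.4606,.1523,.24],tool(14.8)); rel([.44,-.116,.27],tool(100))
```

```text
d [0.0039 0.2704 0.0306] rv [-0.5373 -0.0789  2.7965] t 12.05 q [-0.39  0.04  1.82 -0.13  1.64 -1.91]
d [0.0241 0.0015 0.0067] rv [-0.2582 -0.3183  1.339 ] t 12.05 q [-0.39  0.04  1.82 -0.13  1.64 -1.91]
```

View pics/w6.png

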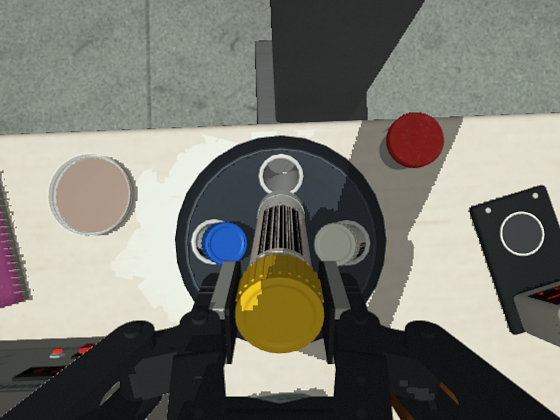

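The tube is free of the sleeve: cap at (280,310), barcode bars centred at about col 280, and the empty sleeve visible at (281,175). Blue and white are still in place.

>>> {"name": "shift_gripper", "arguments": {"increments": {"rows": [[0.01, 0.001, 0.003, -0.032, -0.04, 0.167, 0], [0.015, 0.001, 0.006, -0.065, -0.08, 0.335, 0], [0.02, 0.001, 0.006, -0.097, -0.119, 0.502, 0], [0.024, 0.001, 0.006, -0.129, -0.159, 0.67, 0], [0.024, 0.001, 0.006, -0.161, -0.199, 0.837, 0], [0.024, 0.001, 0.006, -0.194, -0.239, 1.004, 0], [0.024, 0.001, 0.006, -0.226, -0.279, 1.172, 0], [0.024, 0.001, 0.006, -0.258, -0.318, 1.339, 0], [0.024, 0.001, 0.006, -0.258, -0.318, 1.339, 0], [0.024, 0.001, 0.006, -0.258, -0.318, 1.339, 0]]}}}

```text
time: 13.3
eef_pos: [0.4395, -0.1162, 0.2693]
tcp_rot: [0.642, 0.767, -0.001, -0.002]
contact_force: [0.8, -0.1, -0.6]
opening: 0.38
finger_force: 39.8
```

Run:
```python
from h import *
rel([.4606,.1523,.2],tool(14.8))
```

```text
d [0.2605 0.0682 0.0697] rv [-4.0000e-03  6.0000e-04  1.4892e+00] t 13.3 q [-0.48 -0.25  2.05 -0.    1.34 -0.66]
```

>>> {"name": "shift_gripper", "arguments": {"increments": {"rows": [[0.05, 0.015, 0.02, 0, 0, 0.18, 0], [0.1, 0.03, 0.03, 0, 0, 0.36, 0], [0.15, 0.045, 0.04, 0, 0, 0.54, 0], [0.2, 0.06, 0.06, 0, 0, 0.72, 0], [0.24, 0.068, 0.07, -0.004, 0, 0.9, 0], [0.26, 0.068, 0.07, -0.004, 0, 1.08, 0], [0.26, 0.068, 0.07, -0.004, 0, 1.26, 0], [0.26, 0.068, 0.07, -0.004, 0, 1.44, 0], [0.26, 0.068, 0.07, -0.004, 0, 1.489, 0], [0.26, 0.068, 0.07, -0.004, 0, 1.489, 0]]}}}

```text
time: 14.55
eef_pos: [0.4616, 0.1516, 0.1996]
tcp_rot: [0.992, 0.129, -0.0, 0.001]
contact_force: [1.2, -0.9, -0.1]
opening: 0.384
finger_force: 39.9
```

Run:
```python
from h import *
w=cam('wrist','w7.png');s=cam('scene');t=cam('top')
p=s['pixels'][120:260,160:330];cv2.imwrite('pics/s7.png',cv2.resize(p[:,:,::-1],None,fx=4,fy=4,interpolation=cv2.INTER_CUBIC))
rel([.4606,.1523,.2],tool(14.8))
# tilt of the label in wrist: ends of tube outline predicted for a straight tube
st=ctrl.get_state();q=R.from_quat(st['tcp_rot']);T=np.array(st['eef_pos'])
P=lambda x,y,z:T+q.apply([x,y,z])  # z=.089 at foot
for n,a in(('capTopC',(0,0,-.026)),('bar90',(.0145,0,-.001)),('bar26',(.0145,0,.063)),('footfront',(.0145,0,.089))): print(n,proj(w,P(*a)).round(1),'scene',proj(s,P(*a)).round(1))
for y in(-1,1): print('sceneL/R cap, foot',proj(s,P(0,y*.0145,-.0)).round(1),proj(s,P(0,y*.0145,.089)).round(1))
```

```text
d [-0.0007 -0.001  -0.0002] rv [ 0.0014 -0.0002 -0.0003] t 14.7 q [ 0.11 -0.11  2.06 -0.    1.19  1.42]
capTopC [280.7 310.2] scene [230.2 158.8]
bar90 [280.6 245.4] scene [232.5 166. ]
bar26 [280.2 199.2] scene [233.1 188.3]
footfront [280.1 187. ] scene [233.4 197.1]
sceneL/R cap, foot [225.4 167.6] [226.4 198.5]
sceneL/R cap, foot [235.6 168.8] [236.4 199.8]
```

View pics/w7.png

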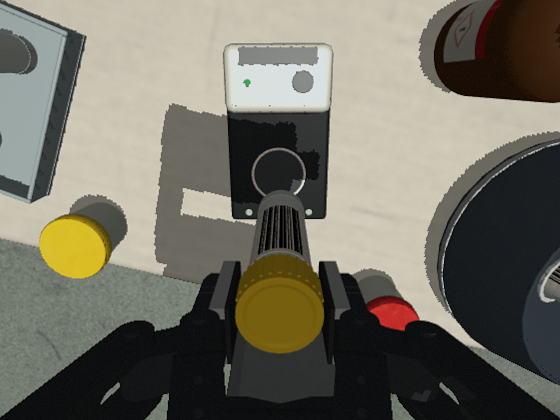

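View pics/s7.png

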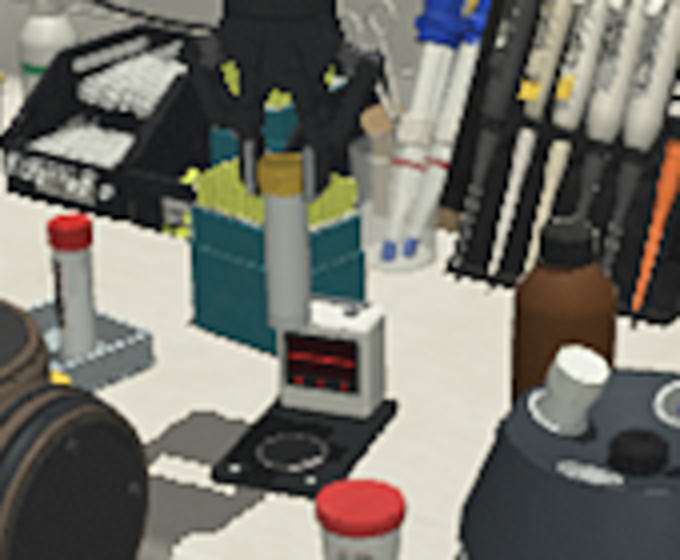

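The wrist view shows the tube over the reader: ring at (279,172), plate edges symmetric about col 279, and bars centred at 280. The scene crop shows the tube upright above the ring, with the foot at crop (290,325). The red tube stands in the tray.

>>> {"name": "shift_gripper", "arguments": {"increments": {"rows": [[-0.001, -0.001, 0.04, 0, 0, 0, 0], [-0.001, -0.001, 0.075, 0, 0, 0, 0], [-0.001, -0.001, 0.092, 0, 0, 0, 0], [-0.001, -0.001, 0.096, 0, 0, 0, 0], [-0.001, -0.001, 0.098, 0, 0, 0, 0], [-0.001, -0.001, 0.1, 0, 0, 0, 0], [-0.001, -0.001, 0.1, 0, 0, 0, 0]]}}}

```text
time: 15.58
eef_pos: [0.4609, 0.1523, 0.1008]
tcp_rot: [0.992, 0.128, 0.001, 0.001]
contact_force: [0.2, 0.2, -1.0]
opening: 0.384
finger_force: 39.9
```

Run:
```python
from h import *
w=cam('wrist','w8.png')
cv2.imwrite('pics/w8c.png',cv2.resize(w['pixels'][80:370,160:400,::-1],None,fx=2,fy=2))
st=ctrl.get_state();print(st['eef_pos'],st['contact_force'])
q=R.from_quat(st['tcp_rot']);T=np.array(st['eef_pos'])
for n,a in(('bar26',(.0145,0,.063)),('footfront',(.0145,0,.089))): print(n,proj(w,T+q.apply(a)).round(1))
print('ring',proj(w,[.4606,.1523,.01]))
```

```text
[0.46084791 0.15226442 0.10066423] [ 0.78169081  0.277619   -0.6996634 ]
bar26 [280.  199.1]
footfront [279.9 187. ]
ring [279.53410057 208.08594232]
```

View pics/w8c.png

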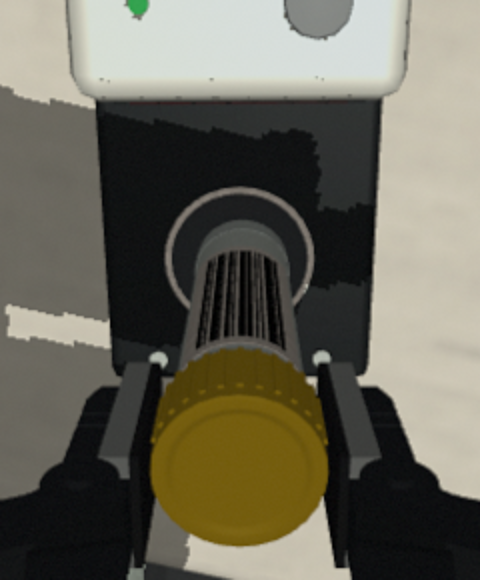

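The foot's front edge is at crop row 220 and the ring's at 187, both centred at about col 240. That puts the foot about 1–2 mm toward the robot and still slightly above the plate, with the barcode facing the window. I nudge 1 mm forward, touch down and release.

>>> {"name": "shift_gripper", "arguments": {"increments": {"rows": [[0.001, 0, 0.001, 0, 0, 0, 0], [0.001, 0, 0.002, 0, 0, 0, 0], [0.001, 0, 0.003, 0, 0, 0, 0], [0.001, 0, 0.003, 0, 0, 0, 0]]}}}

```text
time: 16.12
eef_pos: [0.4633, 0.1527, 0.0999]
tcp_rot: [0.992, 0.128, 0.002, 0.001]
contact_force: [-2.3, -0.1, 10.4]
opening: 0.385
finger_force: 40.9
```

>>> {"name": "shift_gripper", "arguments": {"increments": {"rows": [[0, 0, -0.0012, 0, 0, 0, 0], [0, 0, -0.0012, 0, 0, 0, 0]]}}}

```text
time: 16.38
eef_pos: [0.4626, 0.1526, 0.0999]
tcp_rot: [0.992, 0.128, 0.002, 0.001]
contact_force: [-1.9, -0.3, 7.2]
opening: 0.385
finger_force: 40.4
```

>>> {"name": "shift_gripper", "arguments": {"increments": {"rows": [[0, 0, 0, 0, 0, 0, 0.5], [0, 0, 0, 0, 0, 0, 0.7], [0, 0, 0, 0, 0, 0, 0.8], [0, 0, 0, 0, 0, 0, 0.8], [0, 0, 0, 0, 0, 0, 0.8], [0, 0, -0.04, 0, 0, 0, 0.8], [0, 0, -0.09, 0, 0, 0, 0.8], [0, 0, -0.13, 0, 0, 0, 0.8], [0, 0, -0.13, 0, 0, 0, 0.8], [0, 0, -0.13, 0, 0, 0, 0.8]]}}}

```text
time: 17.62
eef_pos: [0.4607, 0.1525, 0.2274]
tcp_rot: [0.992, 0.128, -0.0, 0.001]
contact_force: [-0.1, -0.2, -0.0]
opening: 0.8
finger_force: 0.0
```

Run:
```python
from h import *
w=cam('wrist','w9.png');s=cam('scene')
cv2.imwrite('pics/w9c.png',cv2.resize(w['pixels'][80:320,160:400,::-1],None,fx=2.4,fy=2.4))
ca=[b for b in blobs(w,(17,140,40),(32,255,255),200)];print(ca)
x,y,a,b,_=[c[1] for c in ca if abs(c[0][0]-280)<40][0]
print('cap far(+? )edges',plane(w,x,y+b/2,.125),plane(w,x+a,y+b/2,.125),'low edge',plane(w,x+a/2,y+b,.125))
print('ring px',proj(w,[.4606,.1523,.01]),'captop px if upright on ring',proj(w,[.4606,.1523,.125]),ctrl.get_state()['eef_pos'])
print('scene yel',blobs(s,(17,140,40),(32,255,255),50),proj(s,[.4606,.1523,.115]))
```

```text
[([281.0, 198.4], [257, 172, 50, 53, 1969]), ([92.1, 232.8], [60, 204, 65, 59, 3032])]
cap far(+? )edges [0.45911461 0.16830735 0.125     ] [0.46786581 0.13497958 0.125     ] low edge [0.44455213 0.14661544 0.125     ]
ring px [279.59389209 166.02328719] captop px if upright on ring [280.01185182 202.12858038] [0.46016077 0.15246545 0.22618505]
scene yel [([153.1, 139.9], [147, 137, 13, 6, 62]), ([231.8, 197.9], [226, 193, 12, 10, 100])] [230.8508074  197.78165469]
```

View pics/w9c.png

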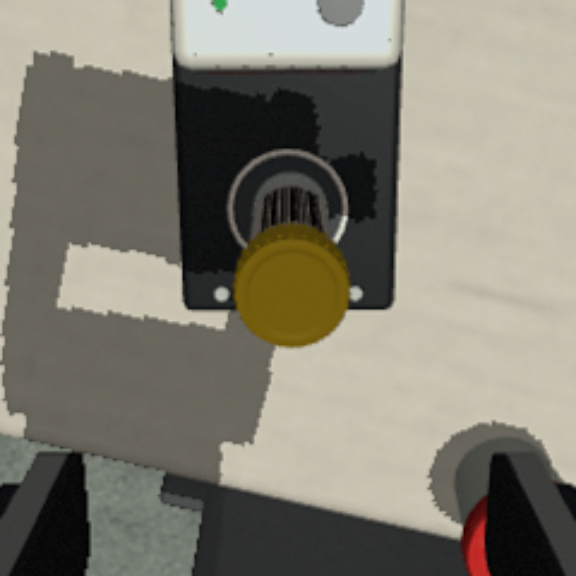

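The tube stands inside the ring: ring centre at crop (288,207), foot concentric at about (290,205), and the bars face the head at the top. The cap's centre is within about 2 mm of the ring's, so the tube is upright. The fingers are clear, so I hand in.

```bash
python3 -c "
from plant import ctrl
print(ctrl.sign_off())"
```

```text
the job is handed in; nothing more can be done
None
```

The job is handed in, with no verdict printed: by the last camera views, the red-capped tube stands in the tray, and the yellow-capped tube stands upright in the reader's ring (cap within about 2 mm of centre), barcode facing the window.

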